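# Hold the index plunger of a fret-slotting jig clear

## Task

One of the two black-knobbed index plungers on the fret-slotting jig has dropped into its hole and locks the sled; the other is riding up on its bar with its red collar showing. Find the one that is down, pull its knob straight up, fully back to its stop, and finish while still holding it up there, so that I can slide the sled on to the next fret. Leave the other plunger riding where it is, and do not shift the sled or disturb the tools lying round the jig.

Things in the scene. Friction and masses are not known exactly. Their poses are not given: they have to be found in the camera images.
- jig: fixed slotting jig: plywood base 192 x 360 x 18 mm, two dark fences. Origin: centre of its underside, on the bench; x across it, away from the robot; y along it (the sled's way); turned up to 0.3 rad. Aluminium bridge along x at y = 0 (36 mm wide, top 60 mm up) carries the plungers at x = -52 (near) and +52 mm (far). Four saw-guide posts, 95 mm high, at x = +-77, y = -98 to -114 mm
- near_knob: black knob of the near index plunger, towards the robot. Origin: on its axis at the knob's underside; z up. Neck 17 mm across from 0 to 5 mm, then a plain 28 mm cylinder from 5 to 26 mm above the origin, free all round; the other knob is 104 mm away along the jig's x. Below it a fixed sleeve 16 mm across with a 23 mm nut. Moves only straight up and down
- far_knob: black knob of the far index plunger, away from the robot. Origin: on its axis at the knob's underside; z up. Neck 17 mm across from 0 to 5 mm, then a plain 28 mm cylinder from 5 to 26 mm above the origin, free all round; the other knob is 104 mm away along the jig's x. Below it a fixed sleeve 16 mm across with a 23 mm nut. Moves only straight up and down
- plunger_near (a joint): height of the near plunger above home, m: 0 = pin home in its hole, knob down on the sleeve; about 0.0095 = pin tip riding on the solid index bar, knob up, red collar showing; 0.016 = fully back, at the stop. Sprung down: 6 N at 0 to 12.4 N at 0.016. At the start one of the two plungers is down and the other riding, either way round
- plunger_far (a joint): height of the far plunger above home, m: 0 = pin home in its hole, knob down on the sleeve; about 0.0095 = pin tip riding on the solid index bar, knob up, red collar showing; 0.016 = fully back, at the stop. Sprung down: 6 N at 0 to 12.4 N at 0.016. At the start one of the two plungers is down and the other riding, either way round
- sled: loose plywood sled 130 x 400 x 20 mm, about 0.7 kg, between the jig's fences, with two aluminium index bars (11 mm fret holes, staggered from bar to bar, for the 10 mm pins) and a small wooden pull knob at its +y end. Origin: centre of its underside; axes as the jig's. Locked by the plunger that is down; slides along y once that is pulled
- blank: loose dark ukulele fingerboard blank 50 x 300 x 6 mm lying on the sled between the bars. Origin: centre of its underside
- block_plane: bystander: block plane 160 x 46 mm, 52 mm high, beyond the jig. Origin: centre of its sole
- fret_saw: bystander: fret saw lying flat, 310 mm long, brass back, wooden handle, 25 mm high, between the jig and the robot. Origin: near its middle, on the bench
- tape_roll: bystander: roll of masking tape lying flat, 96 mm across, 24 mm high, beyond the jig's +y end. Origin: centre of its underside
- fret_hammer: bystander: small hammer lying flat, 240 mm long, beyond the jig's -y end. Origin: about the middle of its handle line, on the bench

How it is judged:
By the outcome, as a careful person would: the job done as asked, in the order asked, and still so for the second after the job is handed in, while the arm keeps its last pose, push and grip.
It also fails if it takes over 29 s, if anything falls off the work surface, if the arm or the gripper's body presses on something with over 40 N, if the wrist force passes 120 N, or if a joint passes its speed limit or range.

## Robot

A 6-joint arm with a two-finger parallel gripper is mounted at the origin on the work surface. World frame = base frame: x ahead of the robot, y to its left, z up, the work surface at z = 0. Lengths are in m, angles in rad, forces in N, time in s.
With the tool pointing down it reaches from about 0.375 to 0.975 m from the base axis. Payload 3.8 kg.
Tool frame: the origin (TCP) lies midway between the tips of the shut fingers; the grasp point (between the pads) lies 19 mm behind it; z points along the fingers, y is the line along which they close (so a half turn about z gives the same grasp; the last joint's range is limited). The gripper opens to 85 mm and grips with 20 to 120 N. Pads are 22 mm wide; open, the fingers measure 114 mm over their backs; the gripper's body (76 mm by 85 mm) begins 54 mm behind the grasp point. The pads swing forward as they close: fully open they stand 13 mm farther back than shut.
Start: joints at [-1.187, 0.264, 1.604, -0, 1.274, -0.037], TCP at [0.276, -0.616, 0.231] pointing down, gripper open.
Joint ranges: [-2.63, 2.63], [-0.94, 2.18], [0.31, 2.57], [-1.31, 4.45], [0, 2.66], [-2.55, 2.55]. Speed limits (rad/s): [2.57, 2.57, 3.14, 3.14, 3.14, 3.14].

## Interface

Orientations are given as a rotation vector (axis times angle).
In Python, from workcell import status, read_camera, workorder, masks_of gives the robot as it stands.
- The arm moves only by the tool drive_tool, never from a script. Its argument "rows" is a list of rows, each a list of 7 numbers: the turn, a rotation vector about the tool's x, y, z in degrees, then the shift along the tool's x, y, z in m, then the opening, from 0 (shut) to 1 (fully open). In form: [[ax, ay, az, tx, ty, tz, claw], ...]. A call has 1 to 8 rows; each row shifts and turns the commanded pose from where the row before left it, along the tool's axes as they then stand; what a row does not reach is not made up. A row lasts 1/12 s, in which the tool goes at most 41.7 mm and 7.16 degrees, less where a joint would pass 70% of its speed; a pose out of reach is approached as far as the arm can. A call is refused whole if a number of a shift passes 0.0417 or a number of a turn 7.16, either way. A call with a gripper value outside its range is refused whole. The fingers move at their own pace and stop on an object; "force" is the grip in N (left out, the last holds). Time passes only in rows, so rows that do not move let the fingers close. It gives the time, the measured TCP pose, the force, the opening and the grip force at its end, in the units of the state.
- status.read_state(): the state, without advancing time (a new reading comes with each control period).
- read_camera(name): name is "scene" or "top" or "wrist"; returns a dict with "color" (480x640x3 uint8, red, green, blue), "intrinsics" (3x3 intrinsics, pixels), "world_from_camera" (4x4, takes a point from camera to world coordinates); the wrist camera has in their place "mount" (4x4, takes a point from camera to tool coordinates, whose origin is the TCP and whose axes are the flange's). Camera axes: x right, y up, looking along -z (the intrinsics and any distortion apply to the point x, -y, -z); pixel columns grow to the right and rows downward; lengths in m; the calibration is good to about 2 mm. A picture is of the moment at which its call begins: read the wrist's pose just before it. There is no depth.
- workorder.finish_job(): hands the job in; it is judged then, once.
Trained networks look in a picture, given as the dict that the camera call returned (one of the last four; its "shot" number tells which), for a name from the list of things; names that differ only in an ending like _2 or _b are one class to them, and where a whole thing is asked for, a point or a joint stands for the part that bears it (a point fixed in the world has none). Each returns a list of dicts, best first, with "score" (0 to 1); they miss things now and then, are a little off and sometimes report something else, mostly with a low value. They report only what shows in the picture. A call takes as long as a camera call.
- masks_of(picture, name): "mask" (480x640 bool, what is visible of it) and "bbox" ([left, top, right, bottom] in pixels, round what is visible of it).
The state is a dict: "time": time; "q": joint angles; "joint_vel": joint speeds; "joint_torque": joint torques, N m; "tool_pos": TCP position; "tcp_rot": TCP orientation; "wrist_force": force on the tool from outside, world axes, zero at the start; "torque": the same for the moment, N m; "width": opening from 0.0 (shut) to 1.0 (fully open); "grip_force": force on a finger pad.
Only numpy, scipy, OpenCV 4.12 (cv2) and the standard library are available. Lean on these libraries where they do the work, as an engineer would, in place of code of your own. Each camera call takes 0.05 s, during which the arm holds its last target. There are 200 camera calls.

## Working session

There is one attempt and no reset: what is moved stays moved. The work goes in short steps, Python scripts to look and compute and a tool call to move; the robot and the scene stay as the last step left them, time stands still between calls to the robot, and variables do not carry over. Pictures are saved under pics/ and viewed, at most 10 in all, crops included, and the job is handed in when it is done.

Besides the shell and the picture viewer there is one more tool, called after ">>>" as name(argument=value, ...), one argument or row to a line, values as JSON. drive_tool: Moves the arm, as the interface text tells. Its arguments: {"type":"object","properties":{"rows":{"type":"array"},"force":{"type":"number"}},"required":["rows"]}

```bash
mkdir -p pics; cat > h.py <<'E'
import numpy as np, cv2
from workcell import status, read_camera, workorder, masks_of
def ray(p,u,v):
    K=np.array(p["intrinsics"]);T=np.array(p["world_from_camera"])
    d=np.linalg.inv(K)@[u,v,1];d=T[:3,:3]@[d[0],-d[1],-d[2]]
    return T[:3,3],d
def at_z(p,u,v,z):
    o,d=ray(p,u,v);return o+d*(z-o[2])/d[2]
def proj(p,X):
    T=np.linalg.inv(np.array(p["world_from_camera"]));c=T[:3,:3]@X+T[:3,3]
    q=np.array(p["intrinsics"])@[c[0],-c[1],-c[2]];return q[:2]/q[2]
def save(p,n): cv2.imwrite(f"pics/{n}.png",cv2.cvtColor(p["color"],cv2.COLOR_RGB2BGR))
E
python3 - <<'E'
from h import *
print(status.read_state())
for c in ["scene","top"]:
    p=read_camera(c);save(p,c+"0");print(c,[k for k in p],np.round(p["world_from_camera"],3).tolist(),np.round(p["intrinsics"],1).tolist())
    for n in ["near_knob","far_knob","jig"]:
        for m in masks_of(p,n)[:3]:
            ys,xs=np.nonzero(m["mask"]);print(n,round(m["score"],2),m["bbox"],xs.mean().round(1),ys.mean().round(1),len(xs))
E
```

```text
{'time': 0.0, 'q': array([-1.18690236e+00,  2.64768603e-01,  1.60538345e+00, -2.34617578e-06,
        1.27371988e+00, -3.68955223e-02]), 'joint_vel': array([ 0.00101213, -0.00044035,  0.00047185, -0.00148892, -0.00129145,
       -0.00089611]), 'joint_torque': array([ 2.43269198e-03, -5.15108943e+01, -3.67317331e+01,  1.26094819e-04,
        1.28230458e-02, -8.48673238e-06]), 'tool_pos': array([ 0.27544668, -0.61542794,  0.22994653]), 'tcp_rot': array([-3.07012051e+00, -6.55641175e-01,  6.21092205e-04]), 'wrist_force': array([ 0.39548436, -0.24089327,  0.04559815]), 'torque': array([-0.01887786, -0.0155    ,  0.03533041]), 'grip_force': 0.0, 'width': 0.9977607146766365}
scene ['color', 'intrinsics', 'world_from_camera', 'shot'] [[0.246, -0.763, 0.598, 1.188], [0.969, 0.19, -0.157, -0.144], [0.006, 0.618, 0.786, 0.873], [0.0, 0.0, 0.0, 1.0]] [[495.3, 0.0, 324.0], [0.0, 495.3, 241.4], [0.0, 0.0, 1.0]]
near_knob 0.58 [257.1, 198.4, 271.7, 212.6] 264.1 202.9 199
far_knob 0.63 [168.4, 209.7, 362.9, 280.2] 259.1 241.9 5532
far_knob 0.44 [262.0, 234.5, 275.6, 250.8] 268.2 243.9 210
jig 0.9 [181.7, 194.4, 358.9, 296.6] 264.8 254.6 6733
top ['color', 'intrinsics', 'world_from_camera', 'shot'] [[0.029, 0.992, -0.12, 0.42], [-0.999, 0.031, 0.015, 0.037], [0.019, 0.12, 0.993, 1.557], [0.0, 0.0, 0.0, 1.0]] [[622.0, 0.0, 321.7], [0.0, 622.0, 241.4], [0.0, 0.0, 1.0]]
near_knob 0.62 [356.5, 291.3, 370.7, 300.4] 363.5 296.6 116
far_knob 0.67 [364.0, 248.2, 375.3, 261.4] 368.6 253.3 122
jig 0.9 [287.8, 231.7, 439.7, 326.5] 364.5 278.1 4501
```

```bash
python3 - <<'E'
import cv2,numpy as np
a=cv2.imread("pics/scene0.png")[170:320,165:385];b=cv2.imread("pics/top0.png")[190:350,265:465]
cv2.imwrite("pics/c1.png",np.vstack([cv2.resize(a,(440,300),interpolation=2),cv2.resize(b,(440,300),interpolation=2)]))
E
```

```text
(no output)
```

View pics/scene0.png

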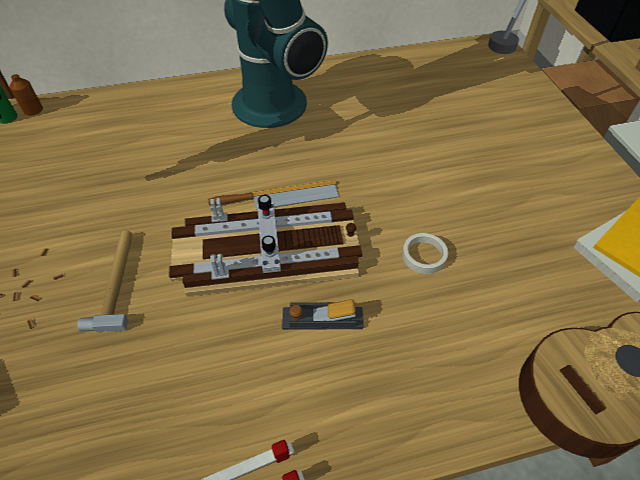

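View pics/c1.png

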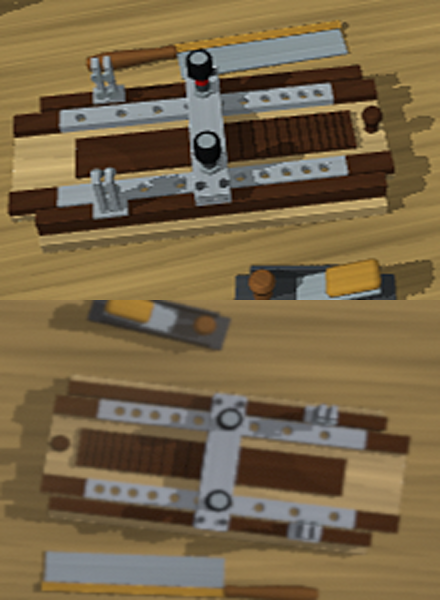

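The scene crop shows red under the upper knob, the near one at scene (264,203), so it is riding. The knob at scene (268,243) and top (369,253) shows no red, so the far plunger is the one that is down.

```bash
python3 - <<'E'
from h import *
P={c:read_camera(c) for c in["scene","top"]}
def tri(a,b):
    o1,d1=ray(P["scene"],*a);o2,d2=ray(P["top"],*b)
    s=np.linalg.lstsq(np.c_[d1,-d2],o2-o1,rcond=None)[0]
    x,y=o1+d1*s[0],o2+d2*s[1];return (x+y)/2,np.linalg.norm(x-y)
# dark pixel centroids (knob top faces/bodies)
for n,cs,ct in [("near",(264,202),(364,281+0)),("far",(268,243),(369,253))]:
    for c,(u,v) in (("scene",cs),("top",ct)):
        pass
def cen(c,u,v,r=11):
    im=P[c]["color"].astype(int).max(2);ys,xs=np.mgrid[v-r:v+r+1,u-r:u+r+1]
    m=(im[v-r:v+r+1,u-r:u+r+1]<50).astype(np.uint8)
    k,l,st,ce=cv2.connectedComponentsWithStats(m);i=1+np.argmax(st[1:,4]);return ce[i]+[u-r,v-r],st[i]
for n,a,b in [("near",(264,203),(364,296)),("far",(268,244),(369,254))]:
    ca,sa=cen("scene",*a);cb,sb=cen("top",*b);print(n,ca.round(1),sa,cb.round(1),sb,tri(ca,cb))
for n in["far_knob","near_knob"]:
    for c in P:
        for m in masks_of(P[c],n)[:2]:
            if m["mask"].sum()<400: b=m["bbox"];print(n,c,b,(b[0]+b[2])/2,(b[1]+b[3])/2)
for n,q in [("sced",0)]:
    for z in (.1,):print(at_z(P["top"],369,253.3,z),at_z(P["top"],363.5,296,z+.01))
E
```

```text
near [264.7 203.5] [  5   3  15  16 125] [359.8 298.4] [ 6 10  4  7  9] (array([ 0.46469484, -0.08239592,  0.09262715]), np.float64(0.005944520819052335))
far [268.6 245.4] [  5   3  14  18 135] [366. 256.] [ 6  9  7  7 13] (array([ 0.56683373, -0.09495183,  0.07857502]), np.float64(0.0033996967689173463))
far_knob scene [261.9, 235.2, 273.2, 250.8] 267.54999999999995 243.0
near_knob scene [255.2, 198.0, 271.5, 215.0] 263.35 206.5
near_knob top [355.6, 289.9, 371.8, 304.0] 363.70000000000005 296.95
[ 0.57157525 -0.09833562  0.1       ] [ 0.470528   -0.08660208  0.11      ]
```

>>> drive_tool(
  rows=[
    [0, 0, 6.14, 0, 0, 0, 1],
    [0, 0, 6.14, 0, 0, 0, 1],
    [0, 0, 6.14, 0, 0, 0, 1],
    [0, 0, 6.14, 0, 0, 0, 1],
    [0, 0, 6.14, 0, 0, 0, 1],
    [0, 0, 0, 0.0155, -0.0366, 0, 1],
    [0, 0, 0, 0.0155, -0.0366, 0, 1],
    [0, 0, 0, 0.0155, -0.0366, 0, 1],
  ],
)

```text
time: 1.37
tool_pos: [0.3346, -0.5117, 0.2311]
tcp_rot: [-3.136, 0.184, -0.0]
wrist_force: [0.6, -0.5, 0.3]
width: 0.998
grip_force: 0.0
```

>>> drive_tool(
  rows=[
    [0, 0, 0, 0.0155, -0.0366, 0, 1],
    [0, 0, 0, 0.0155, -0.0366, 0, 1],
    [0, 0, 0, 0.0155, -0.0366, 0, 1],
    [0, 0, 0, 0.0155, -0.0366, 0, 1],
    [0, 0, 0, 0.0155, -0.0366, 0, 1],
    [0, 0, 0, 0.0155, -0.0366, 0, 1],
    [0, 0, 0, 0.0155, -0.0366, 0, 1],
    [0, 0, 0, 0.0155, -0.0366, 0, 1],
  ],
)

```text
time: 2.03
tool_pos: [0.492, -0.234, 0.2317]
tcp_rot: [3.136, -0.181, 0.001]
wrist_force: [0.6, -0.5, 0.2]
width: 0.998
grip_force: 0.0
```

>>> drive_tool(
  rows=[
    [0, 0, 0, 0.0155, -0.0366, 0, 1],
    [0, 0, 0, 0.0155, -0.0366, 0, 1],
    [0, 0, 0, 0.0155, -0.0366, 0, 1],
    [0, 0, 0, 0, 0, 0, 1],
    [0, 0, 0, 0, 0, 0, 1],
  ],
)

```text
time: 2.45
tool_pos: [0.5509, -0.13, 0.2314]
tcp_rot: [3.137, -0.174, 0.0]
wrist_force: [-0.4, -0.5, 0.7]
width: 0.999
grip_force: 0.0
```

```bash
python3 - <<'E'
from h import *
s=status.read_state();print(s["time"],s["tool_pos"],s["tcp_rot"],s["q"],s["width"])
p=read_camera("wrist");save(p,"w1");print(np.round(p["mount"],3).tolist(),np.round(p["intrinsics"],1).tolist())
for n in["far_knob","near_knob"]:
    for m in masks_of(p,n)[:2]:print(n,m["score"],m["bbox"])
E
```

```text
2.45 [ 0.55090653 -0.13004396  0.23138461] [ 3.13660630e+00 -1.73751254e-01  2.59159798e-04] [-2.75730127e-01  5.84455424e-02  1.84056425e+00 -1.44965330e-04
  1.24238304e+00  1.40578916e+00] 0.9993443723428611
[[-0.001, 0.95, 0.313, 0.079], [1.0, 0.001, 0.0, 0.0], [-0.0, 0.313, -0.95, -0.142], [0.0, 0.0, 0.0, 1.0]] [[344.3, 0.0, 324.0], [0.0, 344.3, 242.8], [0.0, 0.0, 1.0]]
far_knob 0.93 [266.4, 188.5, 303.9, 225.9]
near_knob 0.75 [269.4, 304.0, 304.5, 342.9]
near_knob 0.35 [159.4, 332.4, 405.5, 378.9]
```

View pics/w1.png

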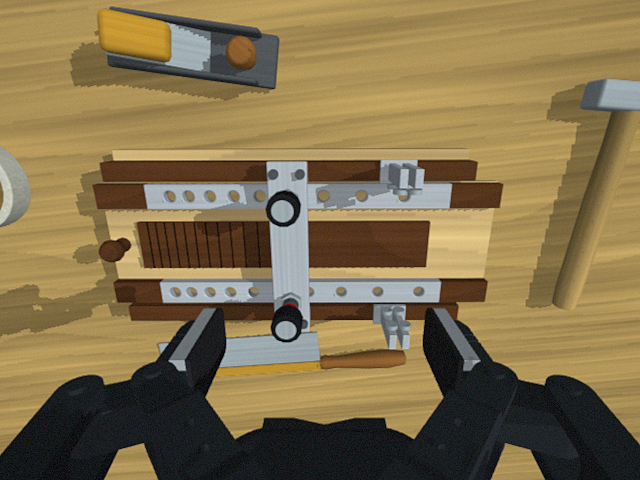

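Both knobs show clearly. The far one, at (283,209), sits down with no red; the near one, at (287,322), shows its red collar. The tool is lined up square to the bridge.

```bash
cat >> h.py <<'E'
from scipy.spatial.transform import Rotation as Ro
def wpose(p,s):
    T=np.eye(4);T[:3,:3]=Ro.from_rotvec(s["tcp_rot"]).as_matrix();T[:3,3]=s["tool_pos"]
    p["world_from_camera"]=T@np.array(p["mount"]);return p
E
python3 - <<'E'
from h import *
s=status.read_state();p=wpose(read_camera("wrist"),s);t=read_camera("top");sc=read_camera("scene")
print(s["tool_pos"])
g=cv2.cvtColor(p["color"],cv2.COLOR_RGB2GRAY)
big=cv2.resize(p["color"][180:350,255:330],None,fx=3,fy=3,interpolation=2)
tb=cv2.resize(t["color"][240:310,345:385],None,fx=7,fy=7,interpolation=2)
cv2.imwrite("pics/c2.png",cv2.cvtColor(np.hstack([np.pad(big,((0,0),(0,0),(0,0))),np.pad(tb,((0,max(0,big.shape[0]-tb.shape[0])),(0,0),(0,0)))[:big.shape[0]]]),cv2.COLOR_RGB2BGR))
# nominal model: far knob at X ; print projections
for z in (.095,.1,.105,.11): print(z,at_z(p,283.3,209,z).round(4),at_z(t,369,253.3,z).round(4),"near",at_z(p,287,322,z+.0095).round(4),at_z(t,363.6,295,z+.0095).round(4))
b=masks_of(p,"far_knob")[0]["bbox"];print(b)
E
```

```text
[ 0.54962128 -0.13284989  0.23123296]
0.095 [ 0.5702 -0.1017  0.095 ] [ 0.5721 -0.0988  0.095 ] near [ 0.4704 -0.0906  0.1045] [ 0.4731 -0.0873  0.1045]
0.1 [ 0.5712 -0.1025  0.1   ] [ 0.5716 -0.0983  0.1   ] near [ 0.4734 -0.0916  0.1095] [ 0.4729 -0.0868  0.1095]
0.105 [ 0.5723 -0.1032  0.105 ] [ 0.5711 -0.0979  0.105 ] near [ 0.4763 -0.0925  0.1145] [ 0.4727 -0.0864  0.1145]
0.11 [ 0.5733 -0.1039  0.11  ] [ 0.5705 -0.0974  0.11  ] near [ 0.4792 -0.0935  0.1195] [ 0.4725 -0.086   0.1195]
[262.0, 190.1, 298.7, 225.0]
```

View pics/c2.png

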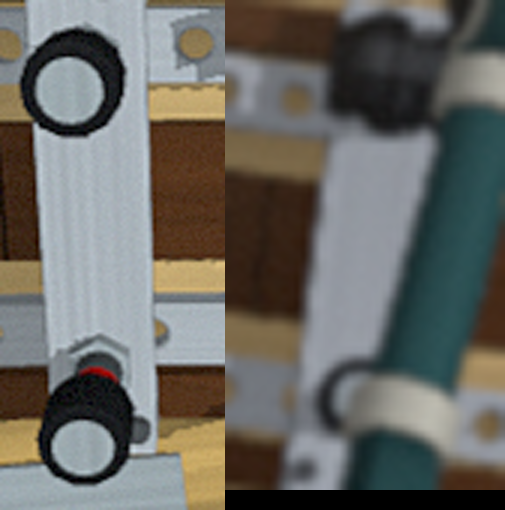

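```bash
python3 - <<'E'
from h import *
s=status.read_state();p=wpose(read_camera("wrist"),s);t=read_camera("top");print(s["tool_pos"],s["tcp_rot"])
for z in (.09,.095,.1,.105,.11): print(z,at_z(p,278.3,209.7,z).round(4),at_z(t,369.4,253,z).round(4),"near",at_z(p,282.7,329,z+.0095).round(4),at_z(t,363.9,295,z+.0095).round(4))
R=Ro.from_rotvec(s["tcp_rot"]).as_matrix();print(R.round(3))
E
```

```text
[ 0.54958541 -0.13330714  0.23133238] [ 3.13605500e+00 -1.83924107e-01 -6.43951479e-06]
0.09 [ 0.5691 -0.0972  0.09  ] [ 0.5734 -0.1002  0.09  ] near [ 0.4608 -0.085   0.0995] [ 0.4733 -0.0884  0.0995]
0.095 [ 0.5701 -0.098   0.095 ] [ 0.5728 -0.0997  0.095 ] near [ 0.4638 -0.086   0.1045] [ 0.4731 -0.088   0.1045]
0.1 [ 0.5712 -0.0988  0.1   ] [ 0.5723 -0.0993  0.1   ] near [ 0.4669 -0.0871  0.1095] [ 0.4729 -0.0875  0.1095]
0.105 [ 0.5722 -0.0996  0.105 ] [ 0.5718 -0.0988  0.105 ] near [ 0.47   -0.0881  0.1145] [ 0.4727 -0.0871  0.1145]
0.11 [ 0.5733 -0.1004  0.11  ] [ 0.5713 -0.0983  0.11  ] near [ 0.473  -0.0892  0.1195] [ 0.4725 -0.0867  0.1195]
[[ 0.993 -0.117 -0.   ]
 [-0.117 -0.993 -0.   ]
 [ 0.     0.    -1.   ]]
```

>>> drive_tool(
  rows=[
    [0, 0, 0, 0.009, -0.018, 0, 1],
    [0, 0, 0, 0.0093, -0.0185, 0, 1],
    [0, 0, 0, 0, 0, 0.025, 1],
    [0, 0, 0, 0, 0, 0.025, 1],
    [0, 0, 0, 0, 0, 0.025, 1],
    [0, 0, 0, 0, 0, 0.015, 1],
    [0, 0, 0, 0, 0, 0, 1],
    [0, 0, 0, 0, 0, 0, 1],
  ],
)

```text
time: 3.57
tool_pos: [0.5716, -0.0981, 0.1404]
tcp_rot: [-3.136, 0.182, 0.004]
wrist_force: [0.3, -0.1, 0.6]
width: 0.997
grip_force: 0.0
```

>>> drive_tool(
  rows=[
    [0, 0, 0, 0, 0, 0, 0.8],
    [0, 0, 0, 0, 0, 0, 0.8],
    [0, 0, 0, 0, 0, 0, 0.8],
  ],
)

```text
time: 3.82
tool_pos: [0.5737, -0.0983, 0.1432]
tcp_rot: [3.136, -0.181, 0.005]
wrist_force: [0.7, 0.4, 0.6]
width: 0.802
grip_force: 0.0
```

```bash
python3 - <<'E'
from h import *
s=status.read_state();p=wpose(read_camera("wrist"),s);save(p,"w2");print(s["tool_pos"],s["width"],s["wrist_force"])
for z in (.1,.103,.106):print(proj(p,np.array([.572,-.0992,z])))
b=masks_of(p,"far_knob")[0]["bbox"];print(b)
E
```

```text
[ 0.57374436 -0.09828065  0.1432223 ] 0.8015617894716269 [0.68837264 0.40113344 0.58282474]
[325.62983547 275.18816112]
[325.65601752 277.26795752]
[325.68296324 279.40841621]
[302.0, 245.4, 350.4, 293.2]
```

View pics/w2.png

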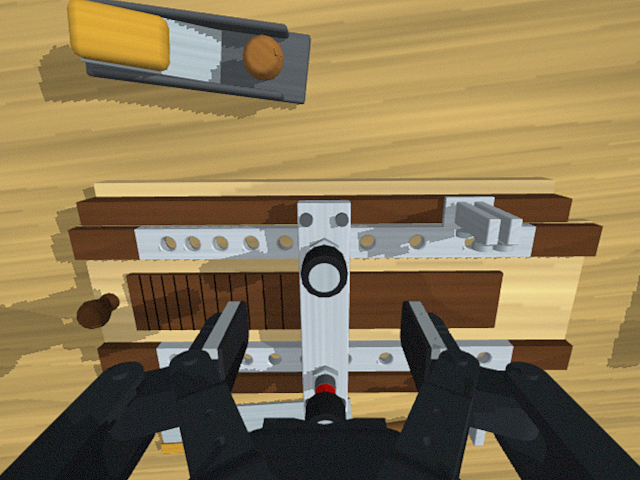

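The knob's top disc is at (325,276), where the model put it at (326,277), and it is centred between the fingers. Descending.

>>> drive_tool(
  rows=[
    [0, 0, 0, -0.001, 0.0005, 0.018, 0.8],
    [0, 0, 0, 0, 0, 0.018, 0.8],
    [0, 0, 0, 0, 0, 0.018, 0.8],
    [0, 0, 0, 0, 0, 0.015, 0.8],
    [0, 0, 0, 0, 0, 0, 0.8],
    [0, 0, 0, 0, 0, 0, 0.8],
    [0, 0, 0, 0, 0, 0, 0.8],
    [0, 0, 0, 0, 0, 0, 0.8],
  ],
  force=60,
)

```text
time: 4.58
tool_pos: [0.5727, -0.0985, 0.074]
tcp_rot: [3.136, -0.18, 0.004]
wrist_force: [0.9, -0.0, -0.1]
width: 0.796
grip_force: 0.0
```

```bash
python3 - <<'E'
from h import *
p=read_camera("wrist");p=read_camera("wrist");s=status.read_state();p=wpose(read_camera("wrist"),s);save(p,"w3");print(s["tool_pos"],s["tcp_rot"],s["width"],s["wrist_force"])
print(proj(p,np.array([.572,-.0992,.103])),masks_of(p,"far_knob")[0]["bbox"])
R=Ro.from_rotvec(s["tcp_rot"]).as_matrix();print(R.T@(np.array([.572,-.0992,.072])-s["tool_pos"]))
E
```

```text
[ 0.57256038 -0.09846474  0.07380708] [ 3.13600791 -0.18056768  0.00406208] 0.8003774385699745 [-0.59337592 -0.0224315  -0.00321177]
[325.74375869 347.88506904] [291.0, 292.5, 358.2, 373.3]
[-0.00047699  0.00079429  0.00180603]
```

View pics/w3.png

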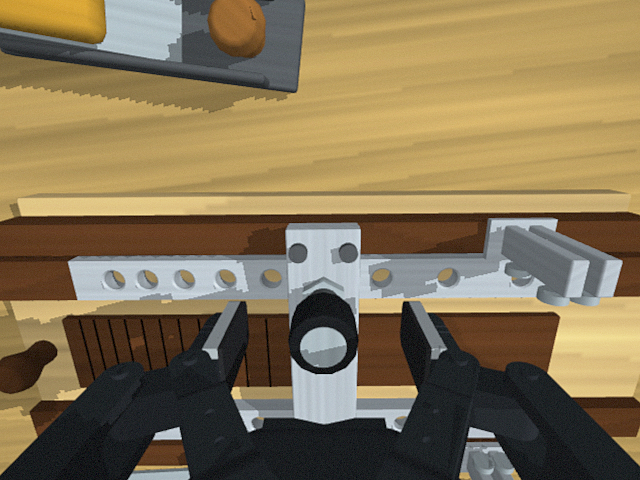

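The knob, with its disc at (324,348), stands midway between the pads (243 and 405), so I can close.

>>> drive_tool(
  rows=[
    [0, 0, 0, 0, 0, 0.001, 0.5],
    [0, 0, 0, 0, 0, 0, 0.4],
    [0, 0, 0, 0, 0, 0, 0.2],
    [0, 0, 0, 0, 0, 0, 0.1],
    [0, 0, 0, 0, 0, 0, 0.1],
    [0, 0, 0, 0, 0, 0, 0.1],
    [0, 0, 0, 0, 0, 0, 0.1],
    [0, 0, 0, 0, 0, 0, 0.1],
  ],
  force=60,
)

```text
time: 5.45
tool_pos: [0.5714, -0.0979, 0.0715]
tcp_rot: [-3.136, 0.181, 0.0]
wrist_force: [-1.9, 1.6, 4.5]
width: 0.31
grip_force: 58.8
```

>>> drive_tool(
  rows=[
    [0, 0, 0, 0, 0, -0.002, 0],
    [0, 0, 0, 0, 0, -0.002, 0],
    [0, 0, 0, 0, 0, -0.002, 0],
    [0, 0, 0, 0, 0, -0.002, 0],
    [0, 0, 0, 0, 0, 0, 0],
    [0, 0, 0, 0, 0, 0, 0],
  ],
  force=80,
)

```text
time: 5.95
tool_pos: [0.5713, -0.0979, 0.0784]
tcp_rot: [-3.136, 0.181, 0.001]
wrist_force: [4.6, 2.7, -8.2]
width: 0.303
grip_force: 79.0
```

>>> drive_tool(
  rows=[
    [0, 0, 0, 0, 0, -0.002, 0],
    [0, 0, 0, 0, 0, -0.002, 0],
    [0, 0, 0, 0, 0, -0.002, 0],
    [0, 0, 0, 0, 0, -0.001, 0],
    [0, 0, 0, 0, 0, 0, 0],
    [0, 0, 0, 0, 0, 0, 0],
  ],
  force=80,
)

```text
time: 6.45
tool_pos: [0.5713, -0.0979, 0.085]
tcp_rot: [-3.136, 0.181, 0.001]
wrist_force: [5.2, 2.3, -12.4]
width: 0.305
grip_force: 79.2
```

>>> drive_tool(
  rows=[
    [0, 0, 0, 0, 0, -0.001, 0],
    [0, 0, 0, 0, 0, 0, 0],
    [0, 0, 0, 0, 0, 0, 0],
  ],
)

```text
time: 6.7
tool_pos: [0.5713, -0.0979, 0.0859]
tcp_rot: [-3.136, 0.181, 0.001]
wrist_force: [6.0, 2.7, -11.5]
width: 0.3
grip_force: 79.2
```

>>> drive_tool(
  rows=[
    [0, 0, 0, 0, 0, -0.001, 0],
    [0, 0, 0, 0, 0, 0, 0],
    [0, 0, 0, 0, 0, 0, 0],
  ],
)

```text
time: 6.95
tool_pos: [0.5713, -0.0979, 0.0868]
tcp_rot: [-3.136, 0.181, 0.001]
wrist_force: [5.1, 1.9, -12.0]
width: 0.301
grip_force: 79.2
```

Up 15.3 mm. The force follows the spring and there is no stop yet, so I go on until it jumps.

>>> drive_tool(
  rows=[
    [0, 0, 0, 0, 0, -0.001, 0],
    [0, 0, 0, 0, 0, 0, 0],
    [0, 0, 0, 0, 0, 0, 0],
  ],
)

```text
time: 7.2
tool_pos: [0.5713, -0.0979, 0.0877]
tcp_rot: [-3.136, 0.181, 0.001]
wrist_force: [5.7, 2.0, -13.4]
width: 0.303
grip_force: 79.4
```

>>> drive_tool(
  rows=[
    [0, 0, 0, 0, 0, -0.001, 0],
    [0, 0, 0, 0, 0, 0, 0],
    [0, 0, 0, 0, 0, 0, 0],
  ],
)

```text
time: 7.45
tool_pos: [0.5712, -0.0979, 0.0878]
tcp_rot: [-3.136, 0.181, 0.001]
wrist_force: [8.0, 2.1, -17.1]
width: 0.302
grip_force: 79.9
```

>>> drive_tool(
  rows=[
    [0, 0, 0, 0, 0, -0.001, 0],
    [0, 0, 0, 0, 0, 0, 0],
    [0, 0, 0, 0, 0, 0, 0],
    [0, 0, 0, 0, 0, 0, 0],
  ],
)

```text
time: 7.78
tool_pos: [0.5712, -0.0979, 0.0878]
tcp_rot: [-3.136, 0.181, 0.001]
wrist_force: [11.1, 2.4, -23.5]
width: 0.3
grip_force: 80.2
```

```bash
python3 - <<'E'
from h import *
p=read_camera("wrist");save(p,"w4");q=read_camera("scene")
a=cv2.resize(p["color"],(480,360));b=cv2.resize(q["color"][170:320,165:385],(320,218),interpolation=2)
cv2.imwrite("pics/c4.png",cv2.cvtColor(np.hstack([a,np.pad(b,((0,142),(0,0),(0,0)))]),cv2.COLOR_RGB2BGR))
E
```

```text
(no output)
```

View pics/c4.png

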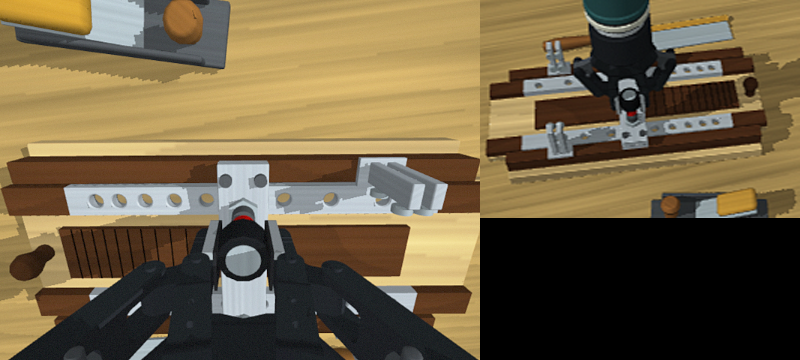

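The far knob, at (244,260) in the left panel, is held between the pads with its red collar now showing. It is at its stop: height is steady at +16.3 mm and the upward pull has risen to 23 N. The sled and tools have not moved.

```bash
python3 -c "
from workcell import workorder,status
s=status.read_state();print(s['tool_pos'],s['wrist_force']);print(workorder.finish_job())"
```

```text
[ 0.57119777 -0.09791161  0.08780246] [ 11.63404599   1.44058384 -22.53577635]
the job is handed in; nothing more can be done
None
```

The far plunger was the one down; I pulled it straight up about 16 mm to its stop and handed the job in with the arm still holding it there, the near plunger, sled and tools left untouched.

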